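# Put the mixed flip-top caps away by colour in the parts drawer

### The job

The red and blue flip-top caps got mixed on the bench at a product change: put all four away in the upper drawer of the small blue-grey parts cabinet, red caps in the red bin and blue caps in the blue bin, each standing lid up on the floor of its bin, not heaped, so that the drawer clears the cabinet. Then push the drawer gently all the way shut. Leave the bins in the drawer and do not disturb the other things on the bench.

Things in the scene. Friction and masses are not known exactly. Their poses are not given: they have to be found in the camera images.
- parts_drawers: small blue-grey steel parts cabinet standing fixed on the bench, 190 wide x 170 deep x 120 mm high, two drawers one above the other; only the upper one opens. Origin: centre of its underside (the front face of the drawers is 78 mm from it). Its y axis points out of its front (towards the robot), x along its width, z up.
- parts_drawers_drawer_2 (a joint): upper drawer: 0 = shut, 0.115 m = fully out (up to 10 mm ajar at the start). Inside 176 wide x 152 deep; floor 66 mm above the bench; front plate 3 mm thick, 180 mm wide, up to 111 mm above the bench, side walls (2 mm) to 107 mm. The underside of the cabinet's top, 117 mm above the bench, hangs over what is pushed in.
- drawer_lip (a point): centre of the upper drawer's pull lip, a flat ledge 50 mm wide (along x), 4 mm thick, standing 14 mm out from the middle of the drawer's front, 97.5 mm above the bench; the front plate's outer face lies 6 mm behind this point. Moves with the drawer; axes as the cabinet's: y points out of the front.
- red_bin: red plastic open bin lying loose in the upper drawer beside the blue one (either may be left), 84 wide x 136 deep x 28 mm high, walls and floor 2.5 mm thick. Origin: centre of its underside; x along its 84 mm width, y along its 136 mm depth (+y end towards the drawer's front), z up. It can slide 16 mm front to back; with the drawer fully out about its front 95 mm are clear of the cabinet's top.
- blue_bin: blue plastic open bin, the same as the red one in size and axes, beside it in the upper drawer.
- red_cap_1: red flip-top bottle cap with a ribbed skirt, round, 34 mm across and 25 mm high, standing lid up on the bench (about 14 g). Origin: centre of its underside; z up through the lid.
- red_cap_2: red flip-top bottle cap with a ribbed skirt, round, 34 mm across and 25 mm high, standing lid up on the bench (about 14 g). Origin: centre of its underside; z up through the lid.
- blue_cap_1: blue flip-top bottle cap with a ribbed skirt, round, 34 mm across and 25 mm high, standing lid up on the bench (about 14 g). Origin: centre of its underside; z up through the lid.
- blue_cap_2: blue flip-top bottle cap with a ribbed skirt, round, 34 mm across and 25 mm high, standing lid up on the bench (about 14 g). Origin: centre of its underside; z up through the lid.
- drum_bung: bystander: one larger red drum bung cap, 58 mm across and 33 mm high, stepped, not one of the four caps. Origin: centre of its underside.
- pump_head: bystander: black dispenser pump head, 31 x 58 x 58 mm, standing on the bench. Origin: centre of its underside.
- beaker: bystander: grey steel beaker, 67 mm across and 78 mm high. Origin: centre of its underside.
- dropper_bottle: bystander: small amber dropper bottle with a black teat, 33 mm across and 102 mm high. Origin: centre of its underside.
Not all that is in view belongs to the job. Leave any turquoise look-alike of the red_cap_1 alone. Leave any white look-alike of the red_cap_2 alone.

How it is judged:
By the outcome, as a careful person would: the job done as asked, in the order asked, and still so for the second after the job is handed in, with the robot touching nothing.
It also fails if it takes over 72 s, if anything falls off the work surface, if the arm or the gripper's body presses on something with over 40 N, if the wrist force passes 120 N, or if a joint passes its speed limit or range.

### The arm

A 6-joint arm with a two-finger parallel gripper is mounted at the origin on a cart in front of the work surface, level with it; the furniture and walls round the work are solid. World frame = base frame: x ahead of the robot, y to its left, z up, the work surface at z = 0. Lengths are in m, angles in degrees, forces in N, time in s.
With the tool pointing down it reaches from about 0.35 to 0.975 m from the base axis. Payload 7.1 kg.
Tool frame: the origin (TCP) lies midway between the tips of the shut fingers; the grasp point (between the pads) lies 19 mm behind it; z points along the fingers, y is the direction in which the jaws open and shut (so a half turn about z gives the same grasp; the last joint's range is limited). The gripper opens to 88 mm and grips with 3 to 60 N. Pads are 20 mm wide; open, the fingers measure 115 mm over their backs; the gripper's body (75 mm by 178 mm) begins 61 mm behind the grasp point.
Start: joints at [-68.984, 24.242, 93.386, -0, 62.372, -1.089], TCP at [0.235, -0.579, 0.223] pointing down, gripper open.
Joint ranges: [-172.04, 172.04], [-51.8, 120.97], [4.93, 147.93], [-75.15, 255.16], [6.16, 154.13], [-145.62, 145.62]. Speed limits (degrees/s): [136.94, 136.94, 172.46, 180, 180, 180].

### API

Orientations are given as a 3x3 rotation matrix whose columns are the frame's x, y, z axes.
In Python, from plant import manip gives the robot as it stands. The module is installed in compiled form; this text tells all that it offers.
- The arm moves only by the tool step_arm, never from a script. Its argument "motion" is text: rows parted by semicolons, each of 5 numbers parted by spaces: the shift along the tool's x, y, z in units of 30 mm (1.0 is 30 mm), then the turn about the tool's z in rad, then the opening in per cent of the stroke, from 0 (shut) to 100 (fully open). A call has 1 to 12 rows; each row is the pose to reach, as a shift and turn from the pose commanded when the call began, along the tool's axes at that moment; what a row does not reach only later rows make up. A row lasts 1/8 s, in which the tool goes at most 62.5 mm and 10.7 degrees, less where a joint would pass 70% of its speed; a pose out of reach is approached as far as the arm can. A call with a gripper value outside its range is refused whole. The fingers move at their own pace and stop on an object; "newtons" is the grip in N (left out, the last holds). Time passes only in rows, so rows that repeat a pose let the fingers close. It gives the time, the measured TCP pose, the force and the opening at its end, in the units of the state.
- manip.sense(): the state, without advancing time (a new reading comes with each control period).
- manip.get_image(name): name is "scene" or "side" or "wrist"; returns a dict with "frame" (480x640x3 uint8, blue, green, red), "mtx" (3x3 intrinsics, pixels), "view" (4x4, takes a point from world to camera coordinates); the wrist camera has in their place "mount" (4x4, takes a point from camera to tool coordinates, whose origin is the TCP and whose axes are the flange's). Camera axes: x right, y up, looking along -z (the intrinsics and any distortion apply to the point x, -y, -z); pixel columns grow to the right and rows downward; lengths in m; the calibration is good to about 2 mm. A picture is of the moment at which its call begins: read the wrist's pose just before it. There is no depth.
- manip.finish_job(): hands the job in, once; it reports no verdict.
Trained networks look in a picture, given as the dict that the camera call returned (one of the last four; its "shot" number tells which), for a name from the list of things; names that differ only in an ending like _2 or _b are one class to them, and where a whole thing is asked for, a point or a joint stands for the part that bears it (a point fixed in the world has none). Each returns a list of dicts, best first, with "score" (0 to 1); they miss things now and then, are a little off and sometimes report something else, mostly with a low value. They report only what shows in the picture. A call takes as long as a camera call. They do not tell look-alikes from the thing itself.
- manip.boxes_of(name, picture): "rect" ([left, top, width, height] as shares, 0 to 1, of the picture: columns of its width, rows of its height, round what is visible of it).
- manip.cut_out(name, picture): "mask" (480x640 bool, what is visible of it) and "rect" ([left, top, width, height] as shares, 0 to 1, of the picture: columns of its width, rows of its height, round what is visible of it).
- manip.pinpoint(name, picture): "xy" ([column, row] as shares, 0 to 1, of the picture: columns of its width, rows of its height: a listed point, or the origin of a listed thing).
The state is a dict: "t": time; "joint_pos": joint angles; "qvel": joint speeds; "joint_torque": joint torques, N m; "tcp_pos": TCP position; "eef_rot": TCP orientation; "contact_force": force on the tool from outside, world axes, zero at the start; "wrist_torque": the same for the moment, N m; "grip_width": opening from 0.0 (shut) to 1.0 (fully open).
Only numpy, scipy, OpenCV 4.12 (cv2) and the standard library are available. Lean on these libraries where they do the work, as an engineer would, in place of code of your own. Each camera call takes 0.05 s, during which the arm holds its last target. There are 200 camera calls.

## Working session

There is one attempt and no reset: what is moved stays moved. The work goes in short steps, Python scripts to look and compute and a tool call to move; the robot and the scene stay as the last step left them, time stands still between calls to the robot, and variables do not carry over. Pictures are saved under pics/ and viewed, about 8 in all and at most 12, crops included, and the job is handed in when it is done.

Besides the shell and the picture viewer there is one more tool, called after "Request:" as name(argument=value, ...), one argument or row to a line, values as JSON. step_arm: Moves the arm, as the interface text tells. Its arguments: {"type":"object","properties":{"motion":{"type":"string"},"newtons":{"type":"number"}},"required":["motion"]}

```bash
mkdir -p pics
cat > h.py <<'E'
import numpy as np, cv2
from plant import manip
def ray(p,uv):  # world ray for scene/side
    K=np.array(p["mtx"]);V=np.array(p["view"])
    d=np.linalg.inv(K)@[uv[0],uv[1],1]; d=np.array([d[0],-d[1],-d[2]])
    R=V[:3,:3];o=-R.T@V[:3,3]; return o,R.T@d
def wray(p,s,uv):
    K=np.array(p["mtx"]);M=np.array(p["mount"])
    d=np.linalg.inv(K)@[uv[0],uv[1],1]; d=np.array([d[0],-d[1],-d[2]])
    R=np.array(s["eef_rot"]);return np.array(s["tcp_pos"])+R@M[:3,3],R@M[:3,:3]@d
def atz(od,z): o,d=od; return o+d*(z-o[2])/d[2]
def proj(p,X):
    V=np.array(p["view"]);c=V[:3,:3]@X+V[:3,3];q=np.array(p["mtx"])@[c[0],-c[1],-c[2]];return q[:2]/q[2]
E
python3 - <<'E'
from h import *
s=manip.sense();print({k:np.round(v,3).tolist() for k,v in s.items()})
for n in ["scene","side"]:
    p=manip.get_image(n);cv2.imwrite(f"pics/{n}0.png",p["frame"]);print(n,[k for k in p],np.round(p["view"],3).tolist())
    for nm,z in [("red_cap_1",0),("blue_cap_1",0),("red_bin",.066),("blue_bin",.066),("drawer_lip",.0975),("parts_drawers",0),("drum_bung",0),("pump_head",0),("beaker",0),("dropper_bottle",0)]:
        for r in manip.pinpoint(nm,p):
            uv=np.array(r["xy"])*[640,480];print(nm,round(r["score"],2),uv.round(),atz(ray(p,uv),z).round(3)[:2])
E
```

```text
{'t': 0.0, 'joint_pos': [-68.983, 24.282, 93.431, -0.0, 62.371, -1.089], 'qvel': [0.003, -0.116, 0.089, -0.045, 0.049, -0.076], 'joint_torque': [0.002, -54.461, -27.366, 0.065, 0.023, -0.0], 'tcp_pos': [0.235, -0.579, 0.222], 'eef_rot': [[0.926, 0.376, -0.001], [0.376, -0.926, 0.001], [0.0, -0.001, -1.0]], 'contact_force': [-0.957, -0.42, -0.376], 'wrist_torque': [-0.027, 0.019, 0.067], 'grip_width': 1.003}
scene ['frame', 'mtx', 'view', 'shot'] [[-0.809, -0.588, 0.01, 0.441], [0.403, -0.542, 0.737, -0.282], [-0.428, 0.601, 0.675, -0.951], [0.0, 0.0, 0.0, 1.0]]
red_cap_1 0.58 [316. 245.] [ 0.576 -0.054]
red_cap_1 0.56 [294. 330.] [0.451 0.207]
red_cap_1 0.56 [346. 257.] [ 0.484 -0.065]
red_cap_1 0.54 [318. 270.] [0.516 0.021]
blue_cap_1 0.63 [351. 283.] [0.422 0.004]
blue_cap_1 0.57 [317. 300.] [0.46  0.102]
blue_cap_1 0.4 [329. 193.] [ 0.686 -0.276]
blue_bin 0.17 [314. 368.] [0.333 0.291]
drawer_lip 0.77 [327. 194.] [ 0.615 -0.159]
parts_drawers 0.94 [305. 207.] [ 0.702 -0.17 ]
parts_drawers 0.47 [319. 299.] [0.458 0.097]
beaker 0.96 [289. 384.] [0.375 0.32 ]
dropper_bottle 0.63 [313. 367.] [0.359 0.259]
side ['frame', 'mtx', 'view', 'shot'] [[0.988, -0.153, -0.016, -0.528], [0.09, 0.491, 0.866, -0.135], [-0.125, -0.857, 0.499, -0.825], [0.0, 0.0, 0.0, 1.0]]
red_cap_1 0.89 [302. 302.] [ 0.478 -0.064]
red_cap_1 0.79 [279. 232.] [0.454 0.195]
red_cap_1 0.68 [354. 286.] [ 0.578 -0.034]
red_cap_1 0.56 [313. 275.] [0.507 0.016]
blue_cap_1 0.76 [268. 287.] [ 0.42  -0.007]
blue_cap_1 0.67 [284. 254.] [0.457 0.1  ]
red_bin 0.26 [239. 225.] [0.373 0.12 ]
drawer_lip 0.76 [392. 282.] [ 0.61  -0.163]
parts_drawers 0.68 [439. 327.] [ 0.694 -0.168]
drum_bung 0.71 [390. 264.] [0.664 0.026]
beaker 0.93 [249. 211.] [0.387 0.31 ]
dropper_bottle 0.7 [239. 223.] [0.363 0.256]
```

```bash
cd pics
python3 - <<'E'
import cv2,numpy as np
a=cv2.imread("scene0.png")[140:440,180:480];b=cv2.imread("side0.png")[160:400,180:540]
cv2.imwrite("c1.png",cv2.resize(a,(600,600),interpolation=2));cv2.imwrite("c2.png",cv2.resize(b,None,fx=2.2,fy=2.2,interpolation=2))
E
```

```text
(no output)
```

View pics/c1.png

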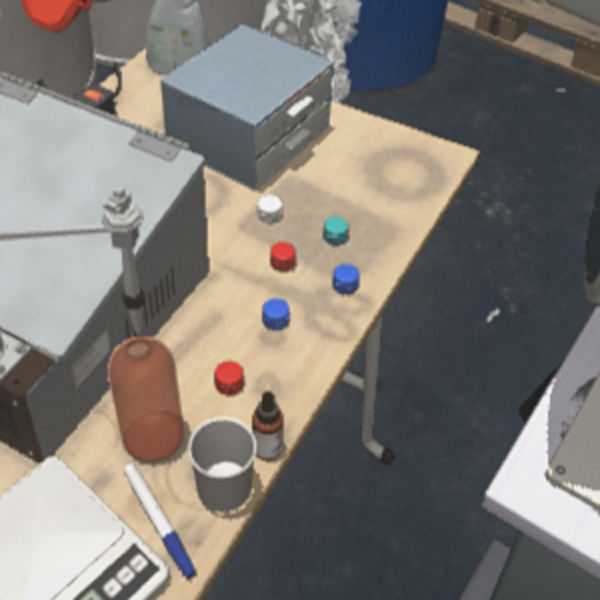

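View pics/c2.png

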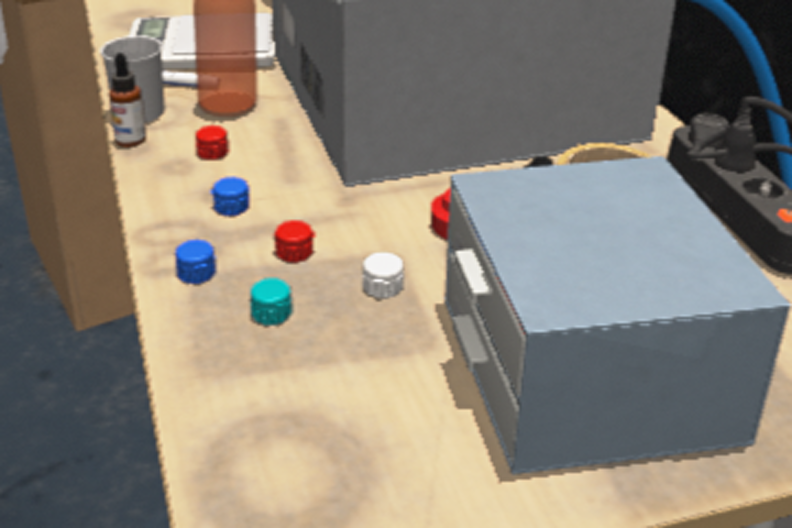

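The red caps are at scene crop (229,378) and (283,256), and the blue caps at (276,314) and (345,278). The look-alikes to leave alone are the white cap (269,208), the turquoise cap (336,230) and the drum bung (side crop 445,215). The upper lip is the light bar at side crop (470,270). Next I'll measure the cabinet's yaw and the obstacles near the far red cap.

```bash
cat >> h.py <<'E'
def go(target,jawdeg=None,s=None):
    """print shift units and turn for TCP target; jawdeg = world angle of jaw line"""
    s=s or manip.sense();R=np.array(s["eef_rot"]);d=R.T@(np.array(target)-s["tcp_pos"])/.03
    t=None
    if jawdeg is not None:
        cur=np.degrees(np.arctan2(R[1,1],R[0,1]));a=(jawdeg-cur+90)%180-90;t=round(-np.radians(a),3)
    print("units",d.round(2),"turn",t,"j6",round(s["joint_pos"][5]),"dist_mm",np.linalg.norm(d*30).round())
E
python3 - <<'E'
from h import *
p=manip.get_image("side")
f=lambda c:(c[0]/2.2+180,c[1]/2.2+160)
for n,c,z in [("FRtop",(525,335),.12),("BRtop",(785,303),.12),("FLtop",(452,178),.12),("BLtop",(668,155),.12),("FRbot",(515,472),0),("jar",(230,110),0),("jarR",(257,100),0),("jarL",(197,100),0),("ovencorner",(347,184),0),("ovenR",(655,143),0)]:
    print(n,atz(ray(p,f(c)),z).round(3))
q=manip.get_image("scene");g=lambda c:(c[0]/2+180,c[1]/2+140)
for n,c,z in [("top right(FL)",(330,75),.12),("FRtopR",(255,125),.12),("BL",(165,78),.12),("bot",(260,187),0),("jar",(152,455),0),("oven",(208,270),0)]: print(n,atz(ray(q,g(c)),z).round(3))
go([.57,-.165,.16],87)
E
```

```text
FRtop [ 0.617 -0.264  0.12 ]
BRtop [ 0.785 -0.262  0.12 ]
FLtop [ 0.621 -0.078  0.12 ]
BLtop [ 0.795 -0.075  0.12 ]
FRbot [ 0.621 -0.26   0.   ]
jar [0.473 0.301 0.   ]
jarR [0.505 0.32  0.   ]
jarL [0.438 0.333 0.   ]
ovencorner [0.574 0.122 0.   ]
ovenR [0.902 0.145 0.   ]
top right(FL) [ 0.601 -0.229  0.12 ]
FRtopR [ 0.618 -0.071  0.12 ]
BL [ 0.785 -0.082  0.12 ]
bot [ 0.618 -0.084  0.   ]
jar [0.456 0.332 0.   ]
oven [0.577 0.086 0.   ]
units [15.53 -8.59  2.09] turn 0.438 j6 -1 dist_mm 536.0
```

```bash
python3 -c "
from h import *
go([.54,-.165,.25],90)"
```

```text
units [14.61 -8.96 -0.91] turn 0.386 j6 -1 dist_mm 515.0
```

Request:
step_arm(
  motion="1.6 -1 -0.9 0 100; 3.2 -2 -0.9 0.1 100; 4.9 -3 -0.9 0.2 100; 6.5 -4 -0.9 0.3 100; 8.1 -5 -0.9 0.386 100; 9.7 -6 -0.9 0.386 100; 11.4 -7 -0.9 0.386 100; 13 -8 -0.9 0.386 100; 14.6 -8.96 -0.9 0.386 100; 14.6 -8.96 -0.9 0.386 100; 14.6 -8.96 -0.9 0.386 100",
)

```text
t: 2.58
tcp_pos: [0.5395, -0.1653, 0.2495]
eef_rot: [[1.0, 0.001, -0.001], [0.001, -1.0, -0.0], [-0.001, 0.0, -1.0]]
contact_force: [0.2, -0.1, 0.7]
grip_width: 0.999
```

Run:
```python
from h import *
s=manip.sense();p=manip.get_image("wrist");cv2.imwrite("pics/w1.png",p["frame"]);print(s["t"],np.round(s["tcp_pos"],3),np.round(s["eef_rot"],3).tolist(),np.round(p["mount"],3).tolist(),np.round(p["mtx"]).tolist())
for nm,z in [("drawer_lip",.0975),("parts_drawers",0),("red_cap_1",.0),("blue_cap_1",0)]:
    for r in manip.pinpoint(nm,p):
        uv=np.array(r["xy"])*[640,480];print(nm,round(r["score"],2),uv.round(),atz(wray(p,s,uv),z).round(3)[:2])
for n in ["side"]:
    p=manip.get_image(n)
    for r in manip.pinpoint("drawer_lip",p):
        uv=np.array(r["xy"])*[640,480];print(n,r["score"],uv.round(),atz(ray(p,uv),.0975).round(4)[:2])
```

```text
2.575 [ 0.539 -0.165  0.25 ] [[1.0, 0.001, -0.001], [0.001, -1.0, -0.0], [-0.001, 0.0, -1.0]] [[0.0, 0.953, 0.304, 0.083], [1.0, -0.0, -0.001, -0.001], [-0.001, 0.304, -0.953, -0.162], [0.0, 0.0, 0.0, 1.0]] [[408.0, 0.0, 314.0], [0.0, 408.0, 238.0], [0.0, 0.0, 1.0]]
drawer_lip 0.91 [316. 123.] [ 0.613 -0.166]
drawer_lip 0.25 [318.  24.] [ 0.678 -0.167]
drawer_lip 0.16 [140. 222.] [ 0.536 -0.026]
parts_drawers 0.69 [314.  23.] [ 0.697 -0.165]
red_cap_1 0.86 [141. 223.] [0.508 0.017]
red_cap_1 0.74 [195. 159.] [ 0.574 -0.046]
red_cap_1 0.61 [218. 254.] [ 0.474 -0.062]
blue_cap_1 0.83 [163. 297.] [0.423 0.003]
blue_cap_1 0.65 [ 67. 269.] [0.457 0.104]
side 0.93 [397. 281.] [ 0.6179 -0.1598]
```

View pics/w1.png

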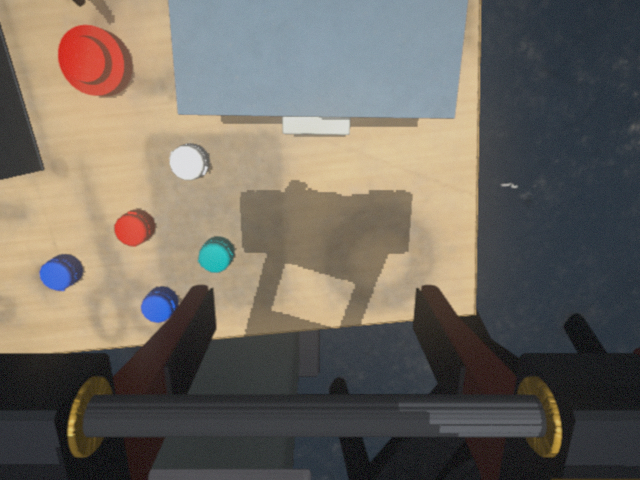

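The wrist view shows the pull lip at columns 283–350, rows 117–134, and the cabinet's front edge is tilted about 1°. The white cap (188,162) and turquoise cap (216,255) are clear of it.

Run:
```python
from h import *
s=manip.sense();p=manip.get_image("wrist")
for uv,z in [((283,134),.0975),((350,134),.0975),((283,117.5),.0995),((350,118.5),.0995),((179,115),.12),((455,119),.12)]: print(uv,atz(wray(p,s,uv),z).round(4)[:2])
c=cv2.resize(p["frame"][95:155,260:380],None,fx=5,fy=5);cv2.imwrite("pics/lip.png",c)
# lip at (.613,-.166): pads centred 5mm further out
for z in (.16,.0785): go([.607,-.1655,z],89)
```

```text
(283, 134) [ 0.6046 -0.1424]
(350, 134) [ 0.6045 -0.1925]
(283, 117.5) [ 0.6164 -0.1428]
(350, 118.5) [ 0.6157 -0.1921]
(179, 115) [ 0.6186 -0.073 ]
(455, 119) [ 0.6157 -0.2626]
units [ 2.25 -0.01  2.99] turn 0.016 j6 72 dist_mm 112.0
units [ 2.25 -0.01  5.71] turn 0.016 j6 72 dist_mm 184.0
```

View pics/lip.png

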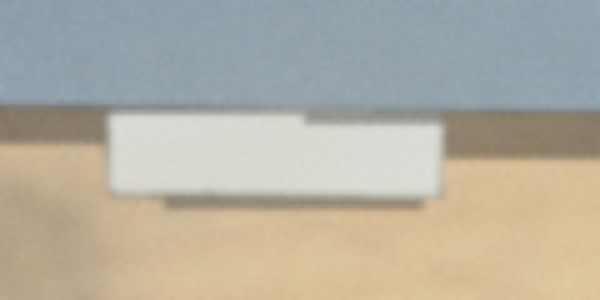

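Request:
step_arm(
  motion="1.2 0.06 1.5 0.016 100; 2.21 0.06 3 0.016 100; 2.21 0.06 4 0.016 100; 2.21 0.06 5 0.016 100; 2.21 0.06 5.7 0.016 100; 2.21 0.06 5.7 0.016 100; 2.21 0.06 5.7 0.016 70; 2.21 0.06 5.7 0.016 45; 2.21 0.06 5.7 0.016 45; 2.21 0.06 5.7 0.016 45",
  newtons=25,
)

```text
t: 4.22
tcp_pos: [0.6065, -0.1671, 0.0793]
eef_rot: [[1.0, -0.016, 0.001], [-0.016, -1.0, -0.0], [0.001, 0.0, -1.0]]
contact_force: [0.1, 1.9, 0.9]
grip_width: 0.587
```

Request:
step_arm(
  motion="-0.2 0 0 0 45; -0.6 0 0 0 45; -1 0 0 0 45; -1.4 0 0 0 45; -1.8 0 0 0 45; -2.2 0 0 0 45; -2.6 0 0 0 45; -2.9 0 0 0 45; -3.1 0 0 0 45; -3.3 0 0 0 45; -3.3 0 0 0 45",
)

```text
t: 5.6
tcp_pos: [0.5062, -0.1651, 0.0792]
eef_rot: [[1.0, -0.017, -0.0], [-0.017, -1.0, 0.0], [-0.0, -0.0, -1.0]]
contact_force: [-0.3, 5.1, 6.0]
grip_width: 0.56
```

Request:
step_arm(
  motion="-0.15 0 0 0 45; -0.25 0 0 0 45; -0.35 0 0 0 45; -0.45 0 0 0 45; -0.52 0 0 0 45; -0.52 0 0 0 45",
)

```text
t: 6.35
tcp_pos: [0.4924, -0.165, 0.0792]
eef_rot: [[1.0, -0.017, 0.003], [-0.017, -1.0, -0.0], [0.003, 0.0, -1.0]]
contact_force: [4.4, 6.1, 2.2]
grip_width: 0.557
```

Run:
```python
from h import *
p=manip.get_image("side")
for r in manip.pinpoint("drawer_lip",p):
    uv=np.array(r["xy"])*[640,480];print(r["score"],uv.round(),atz(ray(p,uv),.0975).round(4)[:2])
s=manip.sense();print(np.round(s["contact_force"],1))
```

```text
0.64 [322. 292.] [ 0.5006 -0.1672]
[3.7 5.7 2.3]
```

Request:
step_arm(
  motion="-0.1 0 0 0 45; -0.1 0 0 0 45; 0 0 0 0 45; 0 0 0 0 75; 0 0 0 0 75; 0 0 0 0 75",
)

```text
t: 7.2
tcp_pos: [0.491, -0.1653, 0.0785]
eef_rot: [[1.0, -0.016, -0.001], [-0.016, -1.0, -0.0], [-0.001, 0.0, -1.0]]
contact_force: [-0.1, 0.1, 0.7]
grip_width: 0.75
```

Run:
```python
from h import *
go([.44,-.05,.26],89)
```

```text
units [-1.77 -3.82 -6.05] turn 0.001 j6 71 dist_mm 221.0
```

Request:
step_arm(
  motion="0 0 -1 0 75; 0 0 -2 0 75; 0 0 -4 0 85; -0.5 -1 -5.5 0 85; -1 -2.2 -7 0 85; -1 -2.2 -7 0 85; -1 -2.2 -7 0 85",
)

```text
t: 8.07
tcp_pos: [0.4623, -0.0988, 0.2883]
eef_rot: [[1.0, -0.016, -0.0], [-0.016, -1.0, -0.0], [-0.0, 0.0, -1.0]]
contact_force: [-0.0, -1.0, 0.2]
grip_width: 0.849
```

Run:
```python
from h import *
s=manip.sense();p=manip.get_image("wrist");cv2.imwrite("pics/w2.png",p["frame"]);print(s["t"],np.round(s["tcp_pos"],3))
for nm,z in [("drawer_lip",.0975),("red_bin",.066),("blue_bin",.066),("red_cap_1",.0),("blue_cap_1",0)]:
    for r in manip.pinpoint(nm,p):
        uv=np.array(r["xy"])*[640,480];print(nm,round(r["score"],2),uv.round(),atz(wray(p,s,uv),z).round(3)[:2])
```

```text
8.075 [ 0.462 -0.099  0.288]
drawer_lip 0.75 [391. 162.] [ 0.501 -0.165]
red_bin 0.6 [437.  72.] [ 0.575 -0.208]
blue_bin 0.65 [339.  67.] [ 0.58  -0.122]
red_cap_1 0.97 [207. 144.] [0.511 0.016]
red_cap_1 0.81 [261.  80.] [ 0.574 -0.045]
red_cap_1 0.76 [ 40. 206.] [0.445 0.212]
red_cap_1 0.6 [280. 173.] [ 0.478 -0.062]
blue_cap_1 0.91 [135. 193.] [0.458 0.102]
blue_cap_1 0.64 [226. 225.] [0.42  0.004]
```

View pics/w2.png

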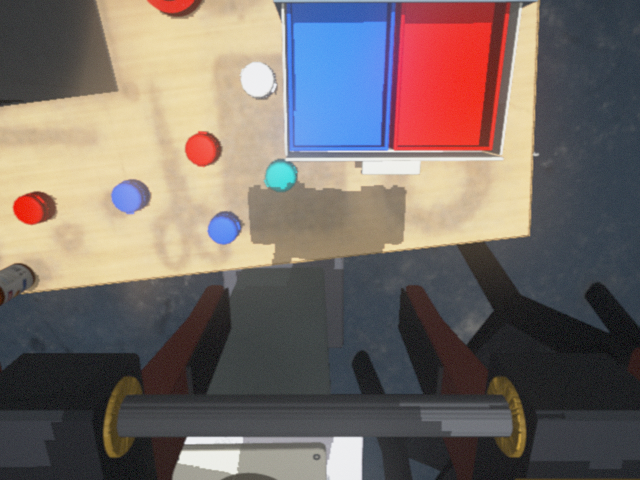

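The picture shows the drawer open with the blue bin at columns 289–388 and the red bin at 393–505, and both fronts near row 150. The blue caps are at (130,196) and (224,228) and the red caps at (203,149) and (33,208).

Run:
```python
from h import *
s=manip.sense();p=manip.get_image("wrist")
for n,uv,z in [("blue FL rim",(290,151),.094),("blue FR rim",(388,151),.094),("red FR rim",(497,151),.094),("plate top L",(287,156),.111),("plate top R",(502,156),.111),("cab top edge",(275,2),.12)]: print(n,atz(wray(p,s,uv),z).round(4)[:2])
for n in ["red_bin","blue_bin"]:
    m=manip.cut_out(n,p)[0]["mask"];ys,xs=np.where(m);print(n,[ (r,xs[ys==r].min(),xs[ys==r].max()) for r in (20,80,130,145)],ys.max())
go([.421,.003,.10],89); go([.421,.003,.005],89)
```

```text
blue FL rim [ 0.5108 -0.0787]
blue FR rim [ 0.5094 -0.1627]
red FR rim [ 0.5079 -0.2563]
plate top L [ 0.5085 -0.0771]
plate top R [ 0.5056 -0.2534]
cab top edge [ 0.6184 -0.0731]
red_bin [(20, np.int64(395), np.int64(508)), (80, np.int64(392), np.int64(500)), (130, np.int64(390), np.int64(494)), (145, np.int64(389), np.int64(492))] 150
blue_bin [(20, np.int64(287), np.int64(394)), (80, np.int64(288), np.int64(391)), (130, np.int64(289), np.int64(389)), (145, np.int64(290), np.int64(388))] 151
units [-1.44 -3.37  6.27] turn 0.001 j6 77 dist_mm 218.0
units [-1.43 -3.37  9.44] turn 0.001 j6 77 dist_mm 304.0
```

Request:
step_arm(
  motion="-0.5 -1.2 2 0 75; -1.1 -2.5 4 0 75; -1.43 -3.37 6 0 75; -1.43 -3.37 7.8 0 75; -1.43 -3.37 8.8 0 75; -1.43 -3.37 9.4 0 75; -1.43 -3.37 9.43 0 75; -1.43 -3.37 9.43 0 50; -1.43 -3.37 9.43 0 28; -1.43 -3.37 9.43 0 28; -1.43 -3.37 9.43 0 28; -1.43 -3.37 9.43 0 28",
  newtons=10,
)

```text
t: 10.02
tcp_pos: [0.4219, 0.0031, 0.0064]
eef_rot: [[1.0, -0.016, 0.001], [-0.016, -1.0, -0.0], [0.001, 0.0, -1.0]]
contact_force: [-0.5, -0.9, 7.7]
grip_width: 0.388
```

Run:
```python
from h import *
go([.421,.003,.19],89);go([.578,-.1212,.19],89)
go([.578,-.1212,.075],89)
```

```text
units [-0.02  0.   -6.12] turn 0.001 j6 90 dist_mm 184.0
units [ 5.28  4.06 -6.11] turn 0.001 j6 90 dist_mm 271.0
units [ 5.27  4.06 -2.28] turn 0.001 j6 90 dist_mm 211.0
```

Request:
step_arm(
  motion="0 0 -1.5 0 28; 0 0 -3.5 0 28; 0.8 0.6 -5.5 0 28; 2.2 1.7 -5.7 0 28; 3.6 2.8 -5.5 0 28; 4.9 3.8 -5.2 0 28; 5.28 4.06 -5 0 28; 5.28 4.06 -4 0 28; 5.28 4.06 -3 0 28; 5.28 4.06 -2.5 0 28; 5.28 4.06 -2.5 0 28",
)

```text
t: 11.4
tcp_pos: [0.5768, -0.1207, 0.08]
eef_rot: [[1.0, -0.016, -0.002], [-0.016, -1.0, 0.001], [-0.002, -0.001, -1.0]]
contact_force: [0.1, -0.7, -0.3]
grip_width: 0.383
```

Run:
```python
from h import *
s=manip.sense();print(s["grip_width"],s["contact_force"]);p=manip.get_image("wrist");cv2.imwrite("pics/w3.png",p["frame"])
go([.578,-.1212,.076],89)
```

```text
0.3834162413050834 [ 0.10891724 -0.7385476  -0.31072725]
units [0.01 0.01 0.16] turn 0.002 j6 78 dist_mm 5.0
```

View pics/w3.png

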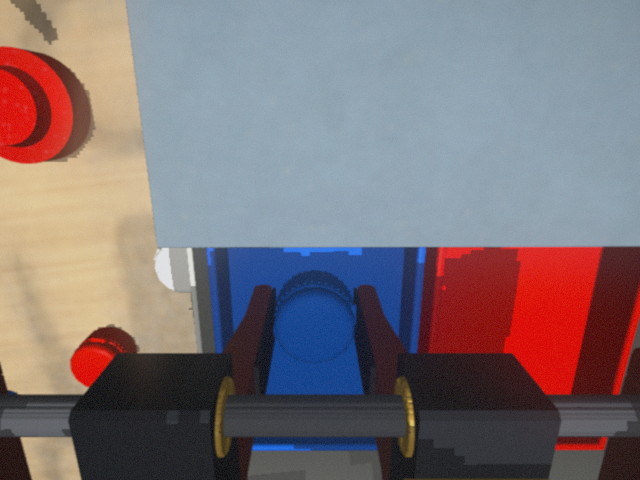

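The cap hangs centred in the blue bin (315,320), with both fingers clear of the walls, so I'll lower it, release, rise, and go to the red cap at (0.510, 0.017).

Request:
step_arm(
  motion="0 0 0.1 0 28; 0 0 0.15 0 28; 0 0 0.15 0 38; 0 0 0.15 0 46; 0 0 0.15 0 46; 0 0 -0.8 0 46; 0 0 -2.5 0 46; -0.6 -1.2 -3.3 0 60; -1.4 -2.9 -3.3 0 75; -2.31 -4.56 -3 0 75; -2.31 -4.56 -3 0 75",
)

```text
t: 12.82
tcp_pos: [0.5083, 0.0192, 0.1704]
eef_rot: [[1.0, -0.012, -0.002], [-0.012, -1.0, 0.0], [-0.002, -0.0, -1.0]]
contact_force: [-0.2, 0.8, -0.4]
grip_width: 0.75
```

Run:
```python
from h import *
s=manip.sense();p=manip.get_image("wrist");cv2.imwrite("pics/w4.png",p["frame"])
for nm,z in [("red_cap_1",.0),("blue_cap_1",0),("blue_cap_1",.0685)]:
    for r in manip.pinpoint(nm,p):
        uv=np.array(r["xy"])*[640,480];print(nm,z,round(r["score"],2),uv.round(),atz(wray(p,s,uv),z).round(3)[:2])
go([.510,.017,.007],89)
```

```text
red_cap_1 0.0 0.88 [409. 248.] [ 0.475 -0.062]
red_cap_1 0.0 0.78 [319. 213.] [0.508 0.016]
red_cap_1 0.0 0.66 [101. 283.] [0.446 0.209]
blue_cap_1 0 0.85 [535. 129.] [ 0.574 -0.156]
blue_cap_1 0 0.72 [222. 270.] [0.457 0.101]
blue_cap_1 0.0685 0.85 [535. 129.] [ 0.578 -0.12 ]
blue_cap_1 0.0685 0.72 [222. 270.] [0.484 0.084]
units [-0.07 -0.03  5.47] turn 0.001 j6 91 dist_mm 164.0
```

Request:
step_arm(
  motion="-0.08 -0.02 2 0 75; -0.08 -0.02 4 0 75; -0.08 -0.02 5 0 75; -0.08 -0.02 5.45 0 75; -0.08 -0.02 5.45 0 75; -0.08 -0.02 5.45 0 50; -0.08 -0.02 5.45 0 28; -0.08 -0.02 5.45 0 28; -0.08 -0.02 5.45 0 28; -0.08 -0.02 5.45 0 28",
)

```text
t: 14.28
tcp_pos: [0.5088, 0.0174, 0.0079]
eef_rot: [[1.0, -0.016, 0.001], [-0.016, -1.0, 0.0], [0.001, -0.0, -1.0]]
contact_force: [-0.2, 0.0, 6.5]
grip_width: 0.384
```

Run:
```python
from h import *
s=manip.sense();print(s["grip_width"],np.round(s["contact_force"],1),s["tcp_pos"])
go([.578,-.207,.19],89);go([.578,-.207,.0765],89)
```

```text
0.38374976025790764 [-0.2  0.   6.5] [0.50875869 0.01735901 0.00788761]
units [ 2.43  7.44 -6.07] turn 0.001 j6 92 dist_mm 297.0
units [ 2.43  7.44 -2.28] turn 0.001 j6 92 dist_mm 245.0
```

Request:
step_arm(
  motion="0 0 -1.5 0 28; 0 0 -3.5 0 28; 0.2 0.8 -5.3 0 28; 0.8 2.4 -5.7 0 28; 1.4 4.1 -5.7 0 28; 1.9 5.8 -5.5 0 28; 2.43 7.2 -5.3 0 28; 2.43 7.44 -4.8 0 28; 2.43 7.44 -4 0 28; 2.43 7.44 -3 0 28; 2.43 7.44 -2.5 0 28; 2.43 7.44 -2.4 0 28",
)

```text
t: 15.78
tcp_pos: [0.5767, -0.2061, 0.0782]
eef_rot: [[1.0, -0.016, -0.002], [-0.016, -1.0, 0.001], [-0.002, -0.001, -1.0]]
contact_force: [0.6, -0.3, 0.0]
grip_width: 0.382
```

Run:
```python
from h import *
s=manip.sense();print(s["grip_width"],np.round(s["contact_force"],1),s["tcp_pos"]);p=manip.get_image("wrist")
m=manip.cut_out("red_bin",p)
for r in m[:1]: ys,xs=np.where(r["mask"]);print(r["score"],[(k,xs[ys==k].min(),xs[ys==k].max()) for k in (255,280,320) if (ys==k).any()])
m=manip.cut_out("red_cap_1",p)
for r in m: print(r["score"],(np.array(r["rect"])*[640,480,640,480]).round())
go([.458,.102,.19],64);go([.458,.102,.009],64)
```

```text
0.38236529041486095 [ 0.6 -0.3  0. ] [ 0.57674266 -0.20612672  0.07817335]
0.67 [(255, np.int64(216), np.int64(436)), (280, np.int64(216), np.int64(434)), (320, np.int64(220), np.int64(431))]
0.67 [277. 268.  78.  96.]
units [ -4.16 -10.23  -3.67] turn 0.438 j6 70 dist_mm 349.0
units [ -4.17 -10.23   2.36] turn 0.438 j6 70 dist_mm 339.0
```

Request:
step_arm(
  motion="0 0 0.05 0 28; 0 0 0.05 0 36; 0 0 0.05 0 43; 0 0 0.05 0 43; 0 0 -0.8 0 43; 0 0 -2.5 0 43; -0.5 -1.2 -3.6 0.1 60; -1.2 -2.9 -3.7 0.2 75; -1.9 -4.6 -3.7 0.3 75; -2.7 -6.5 -3.7 0.4 75; -3.5 -8.4 -3.7 0.438 75; -4.17 -10.23 -3.2 0.438 75",
)

```text
t: 17.42
tcp_pos: [0.4574, 0.1036, 0.1763]
eef_rot: [[0.898, -0.439, 0.003], [-0.439, -0.898, 0.001], [0.002, -0.002, -1.0]]
contact_force: [0.8, 0.4, -0.8]
grip_width: 0.752
```

Request:
step_arm(
  motion="0 0 0 0 75; 0 0 0 0 75",
)

```text
t: 17.68
tcp_pos: [0.4579, 0.1018, 0.1755]
eef_rot: [[0.899, -0.438, 0.001], [-0.438, -0.899, -0.0], [0.001, -0.0, -1.0]]
contact_force: [-0.7, -1.0, 0.3]
grip_width: 0.749
```

Run:
```python
from h import *
s=manip.sense();p=manip.get_image("wrist");print(s["tcp_pos"],s["joint_pos"])
for nm,z in [("red_cap_1",.0),("red_cap_1",.0685),("blue_cap_1",0)]:
    for r in manip.pinpoint(nm,p):
        uv=np.array(r["xy"])*[640,480];print(nm,z,round(r["score"],2),uv.round(),atz(wray(p,s,uv),z).round(3)[:2])
go([.458,.102,.009],64)
```

```text
[0.45787628 0.10184831 0.17554043] [ 1.10974243e+01  1.51153889e+01  1.14845027e+02 -2.10531101e-02
  5.00050111e+01  1.27070629e+02]
red_cap_1 0.0 0.87 [493. 101.] [ 0.477 -0.063]
red_cap_1 0.0685 0.87 [493. 101.] [ 0.488 -0.037]
blue_cap_1 0 0.68 [314. 214.] [0.456 0.103]
units [-0.03 -0.03  5.55] turn -0.003 j6 127 dist_mm 167.0
```

Request:
step_arm(
  motion="-0.04 -0.03 2 0 75; -0.04 -0.03 4 0 75; -0.04 -0.03 5 0 75; -0.04 -0.03 5.52 0 75; -0.04 -0.03 5.52 0 75; -0.04 -0.03 5.52 0 50; -0.04 -0.03 5.52 0 28; -0.04 -0.03 5.52 0 28; -0.04 -0.03 5.52 0 28; -0.04 -0.03 5.52 0 28",
)

```text
t: 19.12
tcp_pos: [0.4572, 0.1033, 0.0103]
eef_rot: [[0.899, -0.439, 0.001], [-0.439, -0.899, 0.0], [0.001, -0.001, -1.0]]
contact_force: [-1.5, -1.1, 6.9]
grip_width: 0.384
```

Run:
```python
from h import *
s=manip.sense();print(s["grip_width"],np.round(s["contact_force"],1),s["tcp_pos"])
go([.536,-.1215,.19],89);go([.536,-.1215,.079],89)
```

```text
0.3844770701079843 [-1.5 -1.1  6.9] [0.45719866 0.10331324 0.01025608]
units [ 5.65  5.58 -5.99] turn -0.437 j6 127 dist_mm 298.0
units [ 5.65  5.58 -2.29] turn -0.437 j6 127 dist_mm 248.0
```

Request:
step_arm(
  motion="0 0 -1.5 0 28; 0 0 -3.5 0 28; 0.7 0.7 -5.3 -0.1 28; 2 1.9 -5.8 -0.2 28; 3.2 3.1 -5.8 -0.3 28; 4.4 4.3 -5.6 -0.4 28; 5.5 5.4 -5.4 -0.437 28; 5.65 5.58 -5 -0.437 28; 5.65 5.58 -4 -0.437 28; 5.65 5.58 -3 -0.437 28; 5.65 5.58 -2.5 -0.437 28; 5.65 5.58 -2.35 -0.437 28",
)

```text
t: 20.62
tcp_pos: [0.535, -0.1209, 0.0794]
eef_rot: [[1.0, -0.017, -0.002], [-0.017, -1.0, 0.001], [-0.002, -0.0, -1.0]]
contact_force: [0.5, -0.2, -0.5]
grip_width: 0.385
```

Run:
```python
from h import *
s=manip.sense();print(s["grip_width"],np.round(s["contact_force"],1),s["tcp_pos"]);p=manip.get_image("wrist")
for n in ("blue_bin","blue_cap_1"):
    for r in manip.cut_out(n,p): print(n,r["score"],(np.array(r["rect"])*[640,480,640,480]).round())
go([.447,.205,.20],30);go([.447,.205,.01],30)
```

```text
0.3853796921255713 [ 0.5 -0.2 -0.5] [ 0.53498922 -0.12088387  0.07937433]
blue_bin 0.72 [192. 107. 246. 267.]
blue_cap_1 0.7 [268. 170.  92.  98.]
blue_cap_1 0.56 [277. 264.  75.  87.]
units [ -3.15 -10.83  -3.98] turn 1.03 j6 77 dist_mm 359.0
units [ -3.16 -10.83   2.35] turn 1.03 j6 77 dist_mm 346.0
```

Request:
step_arm(
  motion="0 0 0.02 0 28; 0 0 0.02 0 36; 0 0 0.02 0 43; 0 0 0.02 0 43; 0 0 -0.8 0 43; 0 0 -2.5 0 43; -0.3 -1 -4 -0.18 60; -0.8 -2.8 -5 -0.36 75; -1.3 -4.6 -5 -0.54 75; -1.8 -6.4 -5 -0.72 75; -2.3 -8 -5 -0.9 75; -2.8 -9.5 -5 -1.08 75",
)

```text
t: 22.28
tcp_pos: [0.456, 0.1664, 0.2304]
eef_rot: [[0.481, 0.877, 0.001], [0.877, -0.481, 0.0], [0.0, 0.0, -1.0]]
contact_force: [0.8, -0.1, -0.7]
grip_width: 0.751
```

Run:
```python
from h import *
s=manip.sense();print(s["tcp_pos"],np.round(s["joint_pos"]))
go([.447,.205,.22],30)
```

```text
[0.45596814 0.16639818 0.23043738] [ 19.  12. 110.  -0.  58.  47.]
units [ 0.98 -0.88  0.35] turn -1.025 j6 47 dist_mm 41.0
```

Request:
step_arm(
  motion="0.2 -0.2 0 -0.18 75; 0.4 -0.4 0 -0.36 75; 0.6 -0.6 0 -0.54 75; 0.8 -0.8 0 -0.72 75; 0.98 -0.88 0.3 -0.9 75; 0.98 -0.88 0.35 -1.025 75; 0.98 -0.88 0.35 -1.025 75; 0.98 -0.88 0.35 -1.025 75",
)

```text
t: 23.28
tcp_pos: [0.4479, 0.2033, 0.2198]
eef_rot: [[-0.492, 0.871, 0.0], [0.871, 0.492, 0.0], [0.0, 0.0, -1.0]]
contact_force: [0.0, 0.4, -0.3]
grip_width: 0.752
```

Run:
```python
from h import *
s=manip.sense();p=manip.get_image("wrist");cv2.imwrite("pics/w5.png",p["frame"]);print(s["tcp_pos"],np.round(s["joint_pos"]))
for nm,z in [("red_cap_1",.0),("dropper_bottle",0),("beaker",0)]:
    for r in manip.pinpoint(nm,p):
        uv=np.array(r["xy"])*[640,480];print(nm,z,round(r["score"],2),uv.round(),atz(wray(p,s,uv),z).round(3)[:2])
go([.447,.205,.01],30)
```

```text
[0.44789952 0.20327883 0.21983794] [ 23.  13. 110.   0.  57.  -6.]
red_cap_1 0.0 0.81 [316. 195.] [0.446 0.209]
red_cap_1 0.0 0.55 [306. 434.] [ 0.575 -0.042]
dropper_bottle 0 0.9 [259. 108.] [0.363 0.253]
units [ 0.07 -0.    7.  ] turn -0.008 j6 -7 dist_mm 210.0
```

View pics/w5.png

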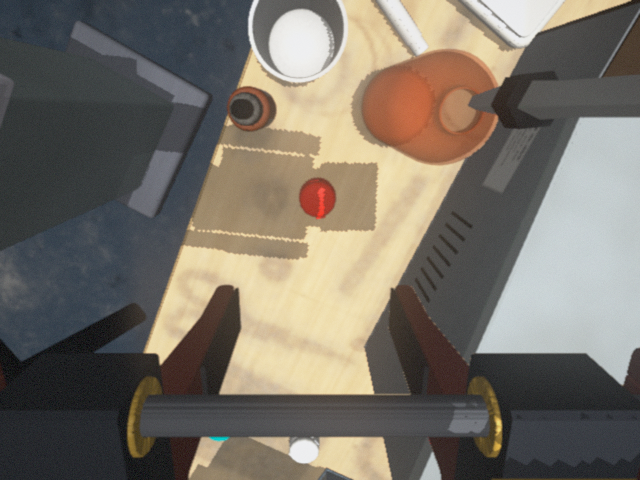

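The red cap is at (317,197), with the jar, dropper bottle and equipment box all clear of the gripper's footprint at this angle. Descending now.

Request:
step_arm(
  motion="0.14 0.03 1.5 0 75; 0.14 0.03 3 0 75; 0.14 0.03 4.5 0 75; 0.14 0.03 5.7 0 75; 0.14 0.03 6.5 0 75; 0.14 0.03 6.98 0 75; 0.14 0.03 6.98 0 75; 0.14 0.03 6.98 0 50; 0.14 0.03 6.98 0 28; 0.14 0.03 6.98 0 28; 0.14 0.03 6.98 0 28; 0.14 0.03 6.98 0 28",
)

```text
t: 24.98
tcp_pos: [0.4469, 0.2076, 0.0108]
eef_rot: [[-0.494, 0.869, 0.001], [0.869, 0.494, 0.0], [-0.0, 0.001, -1.0]]
contact_force: [-0.4, -1.2, 6.4]
grip_width: 0.383
```

Run:
```python
from h import *
s=manip.sense();print(s["grip_width"],np.round(s["contact_force"],1),s["tcp_pos"])
go([.536,-.207,.22],89);go([.536,-.207,.0795],89)
```

```text
0.38332500484203524 [-0.4 -1.2  6.4] [0.44688774 0.20755909 0.01076451]
units [-13.48  -4.24  -6.98] turn -1.036 j6 -6 dist_mm 473.0
units [-13.48  -4.25  -2.29] turn -1.036 j6 -6 dist_mm 430.0
```

Request:
step_arm(
  motion="0 0 -1.5 0 28; 0 0 -3.5 0 28; 0 0 -5.5 0 28; -1 -0.3 -7 -0.1 28; -2.8 -0.9 -7 -0.27 28; -4.6 -1.5 -7 -0.44 28; -6.4 -2 -7 -0.6 28; -8.2 -2.6 -7 -0.77 28; -10 -3.2 -7 -0.93 28; -11.8 -3.7 -7 -1.036 28; -13.53 -4.27 -7 -1.036 28; -13.53 -4.27 -6 -1.036 28",
)

```text
t: 26.48
tcp_pos: [0.5379, -0.2131, 0.1917]
eef_rot: [[-1.0, 0.022, 0.005], [0.022, 1.0, -0.003], [-0.005, -0.003, -1.0]]
contact_force: [-0.8, 0.2, -1.1]
grip_width: 0.381
```

Run:
```python
from h import *
s=manip.sense();print(s["grip_width"],np.round(s["contact_force"],1),np.round(s["joint_pos"]))
go([.536,-.209,.0803],89)
p=manip.get_image("wrist")
for r in manip.cut_out("red_cap_1",p): print("cap",r["score"],(np.array(r["rect"])*[640,480,640,480]).round())
```

```text
0.38057826732012656 [-0.8  0.2 -1.1] [ -23.   22.  101.   -0.   56. -112.]
units [0.09 0.14 3.71] turn -0.004 j6 -112 dist_mm 112.0
cap 0.74 [471. 114.  57.  44.]
cap 0.67 [271. 260.  83.  89.]
cap 0.49 [327. 256.  18.  19.]
```

Request:
step_arm(
  motion="0 0 0.5 0 28; 0 0 1.5 0 28; 0 0 2.5 0 28; 0 0 3.3 0 28; 0 0 3.6 0 28; 0 0 3.66 0 28; 0 0 3.66 0 28",
)

```text
t: 27.45
tcp_pos: [0.5364, -0.2088, 0.0813]
eef_rot: [[-1.0, 0.017, 0.001], [0.017, 1.0, -0.001], [-0.001, -0.0, -1.0]]
contact_force: [-0.0, -0.5, -0.3]
grip_width: 0.381
```

Run:
```python
from h import *
s=manip.sense();print(s["grip_width"],np.round(s["contact_force"],1),s["tcp_pos"])
```

```text
0.3813445744493217 [-0.  -0.5 -0.3] [ 0.53644269 -0.20876799  0.08132929]
```

Request:
step_arm(
  motion="0 0 0.04 0 28; 0 0 0.04 0 36; 0 0 0.04 0 43; 0 0 0.04 0 43; 0 0 -0.8 0 43; 0 0 -2.5 0 43; 0 0 -4.5 0 43; -1.5 0.5 -6 0 43; -3 1.2 -7 0 43; -4 1.4 -7 0 43; -4 1.4 -7 0 43; -4 1.4 -7 0 43",
)

```text
t: 28.95
tcp_pos: [0.6552, -0.169, 0.2895]
eef_rot: [[-1.0, 0.018, -0.002], [0.018, 1.0, 0.0], [0.002, 0.0, -1.0]]
contact_force: [0.2, -0.2, 1.6]
grip_width: 0.427
```

Run:
```python
from h import *
s=manip.sense();p=manip.get_image("wrist");cv2.imwrite("pics/w6.png",p["frame"]);print(s["tcp_pos"])
for nm,z in [("red_cap_1",.0685),("blue_cap_1",.0685),("drawer_lip",.0975)]:
    for r in manip.pinpoint(nm,p):
        uv=np.array(r["xy"])*[640,480];print(nm,z,round(r["score"],2),uv.round(),atz(wray(p,s,uv),z).round(3)[:2])
```

```text
[ 0.65521638 -0.16895059  0.2894884 ]
red_cap_1 0.0685 0.94 [417.   6.] [ 0.49  -0.079]
red_cap_1 0.0685 0.92 [274. 112.] [ 0.572 -0.204]
red_cap_1 0.0685 0.87 [433. 109.] [ 0.572 -0.06 ]
red_cap_1 0.0685 0.85 [263.  63.] [ 0.531 -0.211]
blue_cap_1 0.0685 0.73 [366.  69.] [ 0.538 -0.121]
blue_cap_1 0.0685 0.66 [364. 112.] [ 0.574 -0.122]
blue_cap_1 0.0685 0.47 [488. 246.] [0.702 0.003]
drawer_lip 0.0975 0.75 [316.   9.] [ 0.497 -0.164]
drawer_lip 0.0975 0.18 [495. 194.] [ 0.645 -0.009]
```

View pics/w6.png

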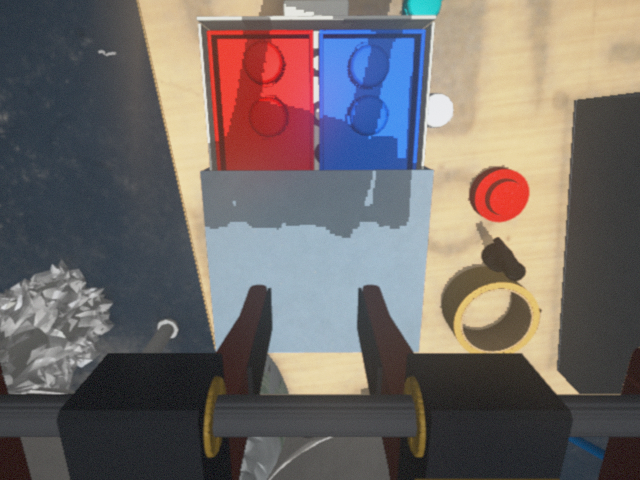

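All four caps stand lid up on their own bin floors: red at (264,63) and (268,115), blue at (368,65) and (368,116). Next I'll move in front of the lip with the fingers shut.

Request:
step_arm(
  motion="1.8 0 0 0 20; 3.6 0 0 0 0; 5.4 0 0 0 0; 7 0 0 0 0; 7 0 1.8 0 0; 7 0 3.5 0 0; 7 0 5 0 0; 7 0 6.2 0 0; 7 0 6.8 0 0; 7 0 6.8 0 0; 7 0 6.8 0 0",
)

```text
t: 30.52
tcp_pos: [0.4469, -0.1655, 0.0873]
eef_rot: [[-1.0, 0.018, 0.001], [0.018, 1.0, -0.0], [-0.001, -0.0, -1.0]]
contact_force: [-0.0, 0.7, 0.2]
grip_width: 0.004
```

Request:
step_arm(
  motion="-0.4 0 0 0 0; -0.7 0 0 0 0; -0.85 0 0 0 0; -0.95 0 0 0 0; -1.05 0 0 0 0; -1.15 0 0 0 0; -1.25 0 0 0 0; -1.4 0 0 0 0; -1.55 0 0 0 0; -1.7 0 0 0 0; -1.85 0 0 0 0; -2 0 0 0 0",
)

```text
t: 32.02
tcp_pos: [0.5069, -0.1662, 0.0865]
eef_rot: [[-1.0, 0.018, 0.0], [0.018, 1.0, 0.0], [-0.0, 0.0, -1.0]]
contact_force: [-0.6, 0.4, -0.2]
grip_width: 0.008
```

Request:
step_arm(
  motion="-0.15 0 0 0 0; -0.3 0 0 0 0; -0.45 0 0 0 0; -0.6 0 0 0 0; -0.75 0 0 0 0; -0.9 0 0 0 0; -1.05 0 0 0 0; -1.2 0 0 0 0; -1.35 0 0 0 0; -1.5 0 0 0 0; -1.65 0 0 0 0; -1.8 0 0 0 0",
)

```text
t: 33.52
tcp_pos: [0.5608, -0.1672, 0.0865]
eef_rot: [[-1.0, 0.018, -0.0], [0.018, 1.0, -0.0], [0.0, -0.0, -1.0]]
contact_force: [0.0, 1.3, -0.5]
grip_width: 0.005
```

Request:
step_arm(
  motion="-0.15 0 0 0 0; -0.3 0 0 0 0; -0.45 0 0 0 0; -0.6 0 0 0 0; -0.7 0 0 0 0; -0.8 0 0 0 0; -0.8 0 0 0 0",
)

```text
t: 34.4
tcp_pos: [0.5849, -0.1677, 0.0865]
eef_rot: [[-1.0, 0.018, 0.0], [0.018, 1.0, -0.0], [-0.0, -0.0, -1.0]]
contact_force: [-1.1, 0.3, -0.3]
grip_width: 0.009
```

Run:
```python
from h import *
s=manip.sense();print(np.round(s["contact_force"],1),s["tcp_pos"])
p=manip.get_image("side")
for r in manip.pinpoint("drawer_lip",p):
    uv=np.array(r["xy"])*[640,480];print(r["score"],uv.round(),atz(ray(p,uv),.0975).round(4)[:2])
```

```text
[-1.1  0.3 -0.3] [ 0.58490524 -0.16770137  0.08653927]
0.84 [388. 285.] [ 0.6024 -0.168 ]
```

Request:
step_arm(
  motion="-0.06 0 0 0 0; -0.12 0 0 0 0; -0.18 0 0 0 0; -0.24 0 0 0 0; -0.3 0 0 0 0; -0.34 0 0 0 0; -0.34 0 0 0 0",
)

```text
t: 35.38
tcp_pos: [0.5949, -0.1678, 0.0865]
eef_rot: [[-1.0, 0.018, 0.0], [0.018, 1.0, -0.0], [-0.0, -0.0, -1.0]]
contact_force: [-0.1, -0.1, -0.9]
grip_width: 0.005
```

Request:
step_arm(
  motion="-0.05 0 0 0 0; -0.1 0 0 0 0; -0.13 0 0 0 0; -0.13 0 0 0 0",
)

```text
t: 35.88
tcp_pos: [0.5951, -0.1678, 0.0863]
eef_rot: [[-1.0, 0.018, -0.007], [0.018, 1.0, 0.001], [0.007, 0.001, -1.0]]
contact_force: [-13.0, -2.1, 10.0]
grip_width: 0.005
```

Request:
step_arm(
  motion="-0.04 0 0 0 0; -0.08 0 0 0 0; -0.12 0 0 0 0; -0.12 0 0 0 0",
)

```text
t: 36.38
tcp_pos: [0.5953, -0.1677, 0.0862]
eef_rot: [[-1.0, 0.017, -0.014], [0.017, 1.0, 0.002], [0.014, 0.002, -1.0]]
contact_force: [-24.8, -1.7, 19.3]
grip_width: 0.008
```

Run:
```python
from h import *
p=manip.get_image("side")
for r in manip.pinpoint("drawer_lip",p):
    uv=np.array(r["xy"])*[640,480];print(r["score"],uv.round(),atz(ray(p,uv),.0975).round(4)[:2])
```

```text
0.57 [396. 282.] [ 0.6154 -0.1635]
```

The force climbs with no further movement at x = 0.595, so the drawer is at its stop. I'll back off and check.

Request:
step_arm(
  motion="0.15 0 0 0 0; 0.3 0 0 0 0; 0.8 0 0 0 0; 1.8 0 -0.5 0 0; 3 0 -3 0 0; 4 0 -5 0 0; 4 0 -6 0 0; 4 0 -6 0 0",
)

```text
t: 37.48
tcp_pos: [0.4835, -0.1666, 0.2707]
eef_rot: [[-1.0, 0.018, 0.008], [0.018, 1.0, -0.003], [-0.008, -0.003, -1.0]]
contact_force: [0.2, -0.4, -0.3]
grip_width: 0.005
```

Run:
```python
from h import *
p=manip.get_image("side");q=manip.get_image("scene")
for z in (p,q):
  for r in manip.pinpoint("drawer_lip",z):
    uv=np.array(r["xy"])*[640,480];print(r["score"],uv.round(),atz(ray(z,uv),.0975).round(4)[:2])
a=cv2.resize(p["frame"][170:400,230:550],(800,575));cv2.imwrite("pics/end.png",a)
```

```text
0.81 [397. 284.] [ 0.6163 -0.1684]
0.84 [324. 195.] [ 0.6199 -0.1508]
```

View pics/end.png

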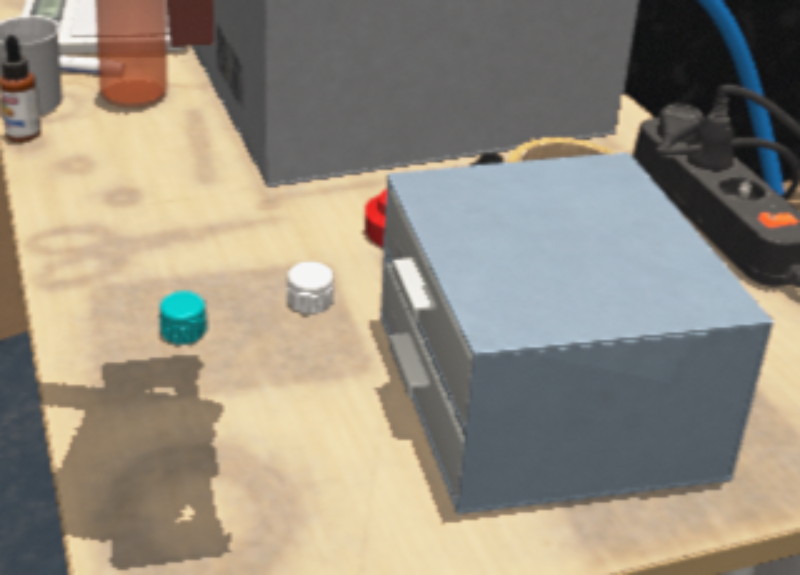

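The drawer is shut flush with the cabinet front (lip at 412,283), the turquoise (183,318) and white (310,287) caps haven't moved, and the robot is touching nothing. Handing in.

```bash
python3 -c "
from plant import manip
print(manip.finish_job())"
```

```text
the job is handed in; nothing more can be done
None
```

All four caps are in the upper drawer, two red in the red bin and two blue in the blue bin, and the drawer is pushed shut. I handed the job in at about 37.5 s, with the gripper clear of everything.

- **Caps:** the last wrist picture before closing showed all four standing lid up on their bin floors, not heaped. I could not look inside again once the drawer was shut.
- **Drawer:** it stopped firmly at the calculated shut position. I pushed twice to confirm that, which took the contact force to about 25 N sideways and 19 N upward, more than "gently" needs but under the 40 N limit. The lip stayed in place after I backed off. The side camera read x = 0.616, against 0.618 when the drawer was closed at the start. The scene camera read 0.620, its usual few millimetres off.
- **Bystanders:** the final side view shows the turquoise and white look-alikes, drum bung, beaker and dropper bottle where they started. I never positively identified the pump head. Nothing in the wrist forces suggested a knock.
- **Unexplained force:** each cap grasp showed 6–8 N upward, with the fingers a few millimetres above the bench. I didn't find the cause, and every cap was held and placed normally.

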